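# Weld the pack tab, then open the cleaner bottle

## Robot

A 6-joint arm with a two-finger parallel gripper is mounted at the origin on the work surface. World frame = base frame: x ahead of the robot, y to its left, z up, the work surface at z = 0. Lengths are in m, angles in rad, forces in N, time in s.
With the tool pointing down it reaches from about 0.375 to 0.9 m from the base axis. Payload 3.1 kg.
Tool frame: the origin (TCP) lies on the centre line of the jaws, within the pads' length; the fingertips stand 14 mm ahead of it and the grasp point (between the pads) lies 5 mm behind it; z points along the fingers, y is the line along which they close (so a half turn about z gives the same grasp; the last joint's range is limited). The gripper opens to 87 mm and grips with 3 to 60 N. Pads are 19 mm wide; open, the fingers measure 117 mm over their backs; the gripper's body (75 mm by 190 mm) begins 51 mm behind the grasp point.
Start: joints at [-1.333, 0.527, 1.433, -0, 1.181, -0.178], TCP at [0.252, -0.572, 0.237] pointing down, gripper open.
Joint ranges: [-3.08, 3.08], [-0.75, 2.2], [0.22, 2.44], [-1.43, 4.57], [0, 2.65], [-2.85, 2.85]. Speed limits (rad/s): [2.79, 2.79, 3.14, 3.14, 3.14, 3.14].

## Interface

Orientations are given as a unit quaternion [x, y, z, w].
In Python, from rig import robot gives the robot as it stands.
- The arm moves only by the tool move_arm, never from a script. Its argument "commands" is a list of rows, each an object with "hand": the finger opening in cm, from 0 to 8.7; "travel": the shift along the tool's x, y, z in cm, a list of three; "twist": the turn, a rotation vector about the tool's x, y, z in degrees, a list of three. In form: [{"hand": hand, "travel": [dx, dy, dz], "twist": [wx, wy, wz]}, ...]. A call has 1 to 5 rows; each row shifts and turns the commanded pose from where the row before left it, along the tool's axes as they then stand; what a row does not reach is not made up. A row lasts 1/12 s, in which the tool goes at most 41.7 mm and 7.16 degrees, less where a joint would pass 70% of its speed; a pose out of reach is approached as far as the arm can. A call is refused whole if a number of a shift passes 4.17 or a number of a turn 7.16, either way. A call with a gripper value outside its range is refused whole. The fingers move at their own pace and stop on an object; "force" is the grip in N (left out, the last holds). Time passes only in rows, so rows that do not move let the fingers close. It gives the time, the measured TCP pose, the force, the opening and the grip force at its end, in the units of the state.
- robot.get_obs(): the state, without advancing time (a new reading comes with each control period).
- robot.camera(name): name is "side" or "top"; returns a dict with "frame" (400x640x3 uint8, red, green, blue), "fov_y" (degrees; the focal length in pixels is half the picture's height over the tangent of half this angle, whatever the lens; pixels are square), "cx", "cy" (the principal point, pixels), "extrinsics" (4x4, takes a point from camera to world coordinates). Camera axes: x right, y down, z forward; pixel columns grow to the right and rows downward; lengths in m; the calibration is good to about 2 mm. A picture is of the moment at which its call begins. There is no depth.
- robot.hand_in(): hands the job in; it is judged then, once.
The state is a dict: "time": time; "q": joint angles; "joint_velocities": joint speeds; "joint_torque": joint torques, N m; "position": TCP position; "tool_rot": TCP orientation; "ft_force": force on the tool from outside, world axes, zero at the start; "moment": the same for the moment, N m; "grip_width": finger opening in m; "grip_force": force on a finger pad.
Only numpy, scipy, OpenCV 4.12 (cv2) and the standard library are available. Lean on these libraries where they do the work, as an engineer would, in place of code of your own. Each camera call takes 0.05 s, during which the arm holds its last target. There are 200 camera calls.

## Task

Make the weld on the battery pack: push the spot welder's sprung lever all the way down to its stop, keep it there for a moment, and let it come all the way back up. Then open the bottle of cleaner to wipe the weld: press its safety cap down, twist it anticlockwise (seen from above) while pressed until it is free, and lift it straight up off the neck. Finish while still holding the cap, level and still, about 6 cm up above the bottle's mouth, and leave the meter, the jar and the screwdriver where they lie.

Things in the scene. Friction and masses are not known exactly. Their poses are not given: they have to be found in the camera images.
- weld_lever (a joint): Spot welder's sprung hand lever: 0 = raised, at rest (bar 0.45 rad above level as seen from the pivot), 0.9 rad = fully down at its stop (0.45 rad below level). A spring always drives it back to 0; pushed down from above at the bar it takes about 2 N to start and 6 N at the stop. The electrodes move with it.
- lever_bar (a point): Middle of the lever's handle: a level black rubber cross bar, 130 mm long, 18 mm in diameter, on two steel side arms 92 mm apart. It lies 170 mm from the pivot and moves on an arc about it: 289 mm above the table at rest, 141 mm at the stop. The space over and in front of the bar is free.
- lever_pivot (a point): Middle of the lever's pivot pin, 215 mm above the table, in the welder's head; the pin is level and parallel to the bar. The level direction from here to lever_bar is the way the lever points; it swings in the upright plane through both.
- welder: Grey C-shaped bench spot welder bolted to the table: base 220 x 140 mm, 241 mm high, with a pack of two upright red-orange cells under two copper electrodes. Origin at the centre of its underside; the lever points along its -x; its head's front face is 60 mm to -x of the origin.
- bottle: Round off-white bottle of cleaner, 90 mm in diameter, held fast in a steel holder bolted to the table (it cannot turn or lift). Origin under the holder's centre, on the table, z up along the bottle's axis. Shoulder ends at 148 mm; then the neck, 30 mm in diameter (catches out to 43 mm), up to 186 mm, with a sprung liner standing up to 192 mm in its mouth.
- cap: Dark grey ribbed push-and-turn safety cap on the bottle: 54 mm in diameter, 36 mm high, skirt 4.5 mm thick, about 40 g. Origin at the centre of its open underside, z up; seated, underside at 160 mm, top at 196 mm above the table. Locked, its x axis is within 0.15 rad of the bottle's. Grip it by its sides from above, at any yaw, firmly (60 N).
- cap_top (a point): Centre of the cap's top. Press the cap 4.5 to 6 mm down (bottom at 6.5 mm; 5 N to start, about 10 N at the bottom); keep it pressed and turn it anticlockwise from above (growing yaw) by 60 to 90 degrees (clear of the catches from 50 to 125 degrees); then it lifts straight off. Unpressed it turns only a few degrees; clockwise it is blocked.
- meter: Bystander: black hand-held multimeter lying flat, 150 x 75 x 34 mm (44 with its dial), origin at the centre of its underside, long side along its x.
- jar: Bystander: small clear jar with a steel lid, 52 mm in diameter, 65 mm high, origin at the centre of its underside.
- driver: Bystander: screwdriver lying on the table, 160 mm long, along its x, handle to -x; origin at the middle of its underside.
Mind the look-alikes: they are no part of the job. Of the things that look like the bottle, take the one that is farthest from the robot's base at the start. What is shaped like the cap but purple is not meant.

How it is judged:
By the outcome, as a careful person would: the job done as asked, in the order asked, and still so for the second after the job is handed in, while the arm keeps its last pose, push and grip.
It also fails if it takes over 58 s, if anything falls off the work surface, if the arm or the gripper's body presses on something with over 40 N, if the wrist force passes 120 N, or if a joint passes its speed limit or range.

## Working session

There is one attempt and no reset: what is moved stays moved. The work goes in short steps, Python scripts to look and compute and a tool call to move; the robot and the scene stay as the last step left them, time stands still between calls to the robot, and variables do not carry over. Pictures are saved under pics/ and viewed, at most 10 in all, crops included, and the job is handed in when it is done.

Besides the shell and the picture viewer there is one more tool, called after "Call:" in YAML: its name, and indented under it one key for each argument. move_arm: Moves the arm, as the interface text tells. Its arguments: {"type":"object","properties":{"commands":{"type":"array"},"force":{"type":"number"}},"required":["commands"]}

```bash
ls; mkdir -p pics; python3 - <<'E'
from rig import robot
import cv2,numpy as np
for n in("side","top"):
    c=robot.camera(n);cv2.imwrite(f"pics/{n}0.png",c["frame"][:,:,::-1]);print(n,c["fov_y"],c["cx"],c["cy"],np.round(c["extrinsics"],3).tolist())
    np.savez(f"{n}.npz",**{k:c[k] for k in c})
o=robot.get_obs();print({k:np.round(v,3).tolist() for k,v in o.items()})
E
```

```text
pics
side 48.21756296239598 318.30973915842395 198.9807401711024 [[-0.932, -0.243, 0.27, 0.246], [-0.364, 0.629, -0.687, 0.748], [-0.003, -0.738, -0.675, 0.913], [0.0, 0.0, 0.0, 1.0]]
top 44.40502654467911 316.0900472527763 198.15177087124252 [[-0.004, -0.987, 0.161, 0.332], [-1.0, 0.005, 0.007, -0.012], [-0.008, -0.16, -0.987, 1.513], [0.0, 0.0, 0.0, 1.0]]
{'time': 0.1, 'q': [-1.333, 0.528, 1.434, 0.0, 1.181, -0.179], 'joint_velocities': [0.001, -0.002, -0.002, -0.001, -0.001, 0.002], 'joint_torque': [-0.001, -44.099, -17.715, 0.063, 0.053, -0.0], 'position': [0.252, -0.571, 0.236], 'tool_rot': [0.978, 0.206, -0.0, -0.001], 'ft_force': [-0.112, 0.38, 0.201], 'moment': [-0.029, -0.024, 0.037], 'grip_force': 0.0, 'grip_width': 0.087}
```

View pics/side0.png

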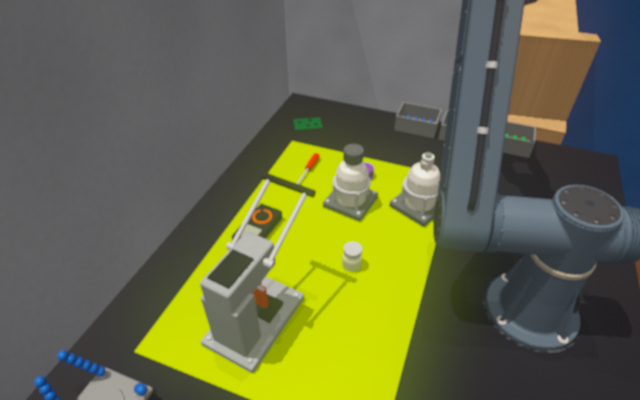

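View pics/top0.png

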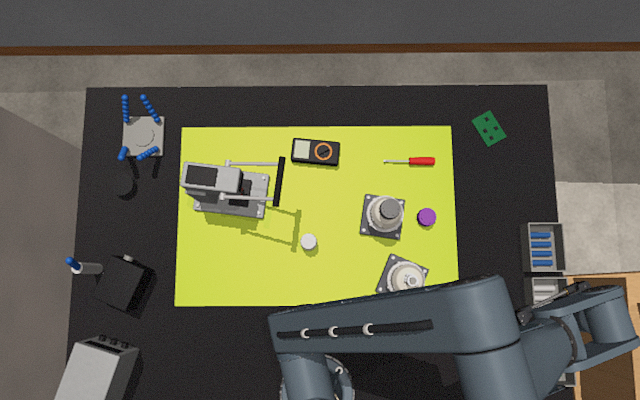

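The side view shows the welder at (240,290), its bar at about (291,186), the capped bottle at (353,155) and an open-necked look-alike at (425,165). In the top view the bar is at about (279,181) and the cap at (389,209). I'll enlarge these.

```bash
python3 - <<'E'
import cv2
s=cv2.imread("pics/side0.png");t=cv2.imread("pics/top0.png")
cv2.imwrite("pics/s1.png",cv2.resize(s[140:270,225:385],None,fx=5,fy=5,interpolation=2)[:600])
cv2.imwrite("pics/t1.png",cv2.resize(t[140:260,260:420],None,fx=5,fy=5,interpolation=2))
E
```

```text
(no output)
```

View pics/s1.png

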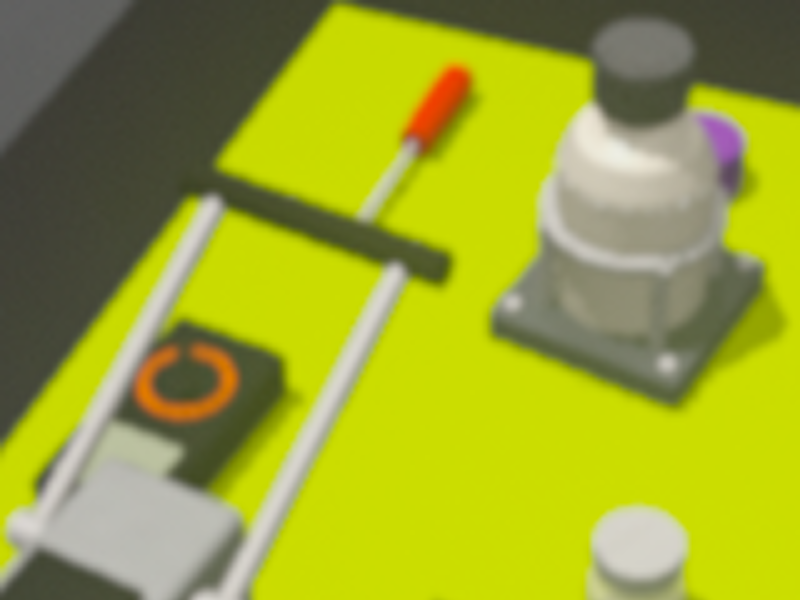

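View pics/t1.png

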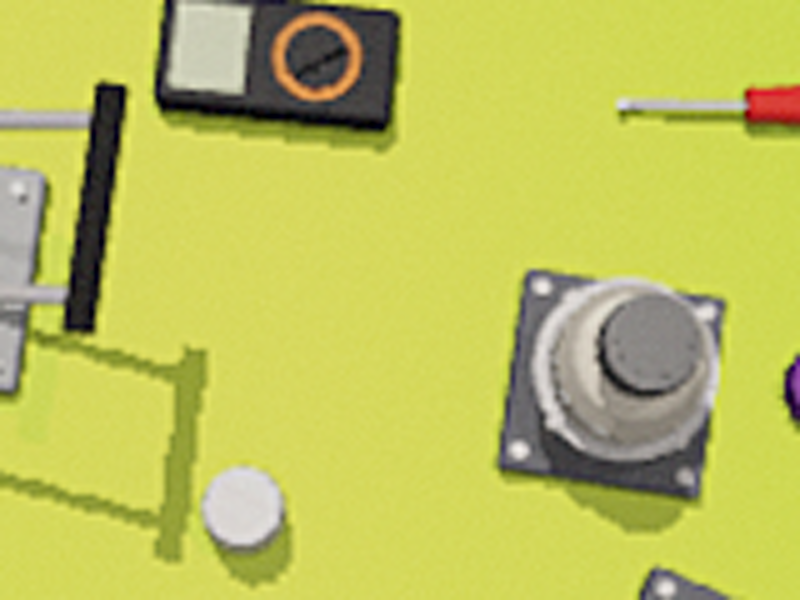

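The side crop gives bar ends at crop (187,183) and (447,268) and the cap top at (644,48). The top crop gives bar ends at (110,85) and (79,330) and the cap top at (655,339).

```bash
cat > tri.py <<'E'
import numpy as np, cv2
def P(n):
    c=np.load(f"{n}.npz");f=200/np.tan(np.radians(c["fov_y"]/2))
    K=np.array([[f,0,c["cx"]],[0,f,c["cy"]],[0,0,1]]);return K@np.linalg.inv(c["extrinsics"])[:3]
PS,PT=P("side"),P("top")
def proj(M,X): h=M@np.r_[X,1];return h[:2]/h[2]
def tri(s,t):
    s,t=np.array(s,float),np.array(t,float)
    X=cv2.triangulatePoints(PS,PT,s.reshape(2,1),t.reshape(2,1))[:,0];X=X[:3]/X[3]
    return X,proj(PS,X)-s,proj(PT,X)-t
E
python3 - <<'E'
from tri import *
np.set_printoptions(precision=4,suppress=True)
S=lambda x,y:((x+.5)/5-.5+225,(y+.5)/5-.5+140)
T=lambda x,y:((x+.5)/5-.5+260,(y+.5)/5-.5+140)
a=tri(S(187,183),T(110,85));b=tri(S(447,268),T(79,330));c=tri(S(644,48),T(655,339))
for n,s,t in(("armL",(212,200),(104,120)),("armR",(403,268),(85,295)),("jarlid",(640,540),(243,507)),("holder bl",(513,302),(541,286)),("holder br",(668,363),(519,450)),("h3",(748,263),(685,476))):print(n,*tri(S(*s),T(*t)))
print(a,b,c,sep="\n");d=b[0]-a[0];print(np.linalg.norm(d),(a[0]+b[0])/2,np.degrees(np.arctan2(d[1],d[0])))
E
```

```text
armL [0.6238 0.089  0.2839] [0.8915 0.1969] [-0.1993 -0.6184]
armR [0.5316 0.0977 0.2814] [0.0883 0.0186] [-0.0158 -0.0606]
jarlid [0.4393 0.0224 0.0655] [0.0683 0.0131] [-0.0087 -0.0485]
holder bl [ 0.5762 -0.1602  0.0263] [-0.2945 -0.0605] [0.0527 0.2327]
holder br [ 0.4757 -0.1447  0.0255] [-0.1518 -0.0294] [0.0214 0.1187]
h3 [ 0.4585 -0.2455  0.0242] [-0.5403 -0.1036] [0.0727 0.4462]
(array([0.6399, 0.0853, 0.2865]), array([-0.0493, -0.0112]), array([0.0113, 0.0343]))
(array([0.5116, 0.0996, 0.2897]), array([-0.3476, -0.0732]), array([0.0587, 0.2382]))
(array([ 0.519 , -0.2047,  0.1944]), array([-0.3529, -0.0708]), array([0.0597, 0.2931]))
0.1291938555515576 [0.5757 0.0925 0.2881] 173.63083835125892
```

Call:
move_arm:
  commands:
    - {"hand": 0, "travel": [0, 0, -1.2], "twist": [0, 0, -6.6]}
    - {"hand": 0, "travel": [0, 0, -1.2], "twist": [0, 0, -6.6]}
    - {"hand": 0, "travel": [0, 0, -1.2], "twist": [0, 0, -6.6]}
    - {"hand": 0, "travel": [0, 0, -1.2], "twist": [0, 0, -6.6]}
    - {"hand": 0, "travel": [0, 0, -1.2], "twist": [0, 0, -6.6]}
  force: 20

```text
time: 0.52
position: [0.2524, -0.5713, 0.2964]
tool_rot: [0.878, 0.478, 0.0, -0.001]
ft_force: [-0.1, 0.4, 0.1]
grip_width: 0.0616
grip_force: 0.0
```

Call:
move_arm:
  commands:
    - {"hand": 0, "travel": [0, 0, -1.2], "twist": [0, 0, -6.6]}
    - {"hand": 0, "travel": [0, 0, -1.2], "twist": [0, 0, -6.6]}
    - {"hand": 0, "travel": [0, 0, -1.2], "twist": [0, 0, -6.6]}
    - {"hand": 0, "travel": [0, 0, -1.2], "twist": [0, 0, -6.6]}
    - {"hand": 0, "travel": [0, 0, 0], "twist": [0, 0, 0]}

```text
time: 0.93
position: [0.2527, -0.5727, 0.3468]
tool_rot: [0.747, 0.665, -0.001, 0.002]
ft_force: [-0.6, -0.4, 0.8]
grip_width: 0.0284
grip_force: 0.0
```

Call:
move_arm:
  commands:
    - {"hand": 0, "travel": [1.75, 0.6, 0], "twist": [0, 0, 0]}
    - {"hand": 0, "travel": [3.5, 1.25, 0], "twist": [0, 0, 0]}
    - {"hand": 0, "travel": [3.5, 1.25, 0], "twist": [0, 0, 0]}
    - {"hand": 0, "travel": [3.5, 1.25, 0], "twist": [0, 0, 0]}
    - {"hand": 0, "travel": [3.5, 1.25, 0], "twist": [0, 0, 0]}

```text
time: 1.35
position: [0.3268, -0.42, 0.3433]
tool_rot: [0.749, 0.662, 0.0, -0.001]
ft_force: [1.1, -0.1, 0.0]
grip_width: 0.002
grip_force: 0.0
```

Call:
move_arm:
  commands:
    - {"hand": 0, "travel": [3.5, 1.25, 0], "twist": [0, 0, 0]}
    - {"hand": 0, "travel": [3.5, 1.25, 0], "twist": [0, 0, 0]}
    - {"hand": 0, "travel": [3.5, 1.25, 0], "twist": [0, 0, 0]}
    - {"hand": 0, "travel": [3.5, 1.25, 0], "twist": [0, 0, 0]}
    - {"hand": 0, "travel": [3.5, 1.25, 0], "twist": [0, 0, 0]}

```text
time: 1.77
position: [0.4094, -0.2535, 0.3436]
tool_rot: [0.749, 0.663, 0.0, -0.001]
ft_force: [0.7, -0.3, 0.1]
grip_width: 0.0007
grip_force: 0.0
```

Call:
move_arm:
  commands:
    - {"hand": 0, "travel": [3.5, 1.25, 0], "twist": [0, 0, 0]}
    - {"hand": 0, "travel": [3.5, 1.25, 0], "twist": [0, 0, 0]}
    - {"hand": 0, "travel": [3.5, 1.25, 0], "twist": [0, 0, 0]}
    - {"hand": 0, "travel": [3.5, 1.25, 0], "twist": [0, 0, 0]}
    - {"hand": 0, "travel": [3.5, 1.25, 0], "twist": [0, 0, 0]}

```text
time: 2.18
position: [0.4921, -0.0871, 0.3437]
tool_rot: [0.749, 0.663, -0.0, -0.001]
ft_force: [-0.5, -0.9, -0.4]
grip_width: 0.0002
grip_force: 0.0
```

Call:
move_arm:
  commands:
    - {"hand": 0, "travel": [3.5, 1.25, 0], "twist": [0, 0, 0]}
    - {"hand": 0, "travel": [3.5, 1.25, 0], "twist": [0, 0, 0]}
    - {"hand": 0, "travel": [3.5, 1.25, 0], "twist": [0, 0, 0]}
    - {"hand": 0, "travel": [3.5, 1.25, 0], "twist": [0, 0, 0]}
    - {"hand": 0, "travel": [1.8, 0.6, 0], "twist": [0, 0, 0]}

```text
time: 2.6
position: [0.5671, 0.065, 0.3434]
tool_rot: [0.748, 0.664, 0.0, -0.001]
ft_force: [0.3, -0.1, 0.3]
grip_width: 0.0004
grip_force: 0.0
```

Call:
move_arm:
  commands:
    - {"hand": 0, "travel": [0, 0, 0], "twist": [0, 0, 0]}
    - {"hand": 0, "travel": [0, 0, 0], "twist": [0, 0, 0]}

```text
time: 2.77
position: [0.5658, 0.062, 0.3433]
tool_rot: [0.748, 0.664, -0.001, -0.001]
ft_force: [-0.3, -0.1, -0.5]
grip_width: 0.0002
grip_force: 0.0
```

Call:
move_arm:
  commands:
    - {"hand": 0, "travel": [1.6, 0.3, 0], "twist": [0, 0, 0]}
    - {"hand": 0, "travel": [1.55, 0.3, 0.5], "twist": [0, 0, 0]}
    - {"hand": 0, "travel": [0, 0, 1.0], "twist": [0, 0, 0]}
    - {"hand": 0, "travel": [0, 0, 1.0], "twist": [0, 0, 0]}
    - {"hand": 0, "travel": [0, 0, 0], "twist": [0, 0, 0]}

```text
time: 3.18
position: [0.5738, 0.0903, 0.3164]
tool_rot: [0.748, 0.663, -0.003, -0.002]
ft_force: [-0.4, 0.7, -0.5]
grip_width: 0.0002
grip_force: 0.0
```

```bash
python3 - <<'E'
from rig import robot
import cv2,numpy as np
s=robot.camera("side")["frame"][:,:,::-1];t=robot.camera("top")["frame"][:,:,::-1]
cv2.imwrite("pics/c1.png",np.hstack([cv2.resize(s[100:250,180:370],None,fx=2.1,fy=2.1),cv2.resize(t[100:250,200:390],None,fx=2.1,fy=2.1)]))
E
```

```text
(no output)
```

View pics/c1.png

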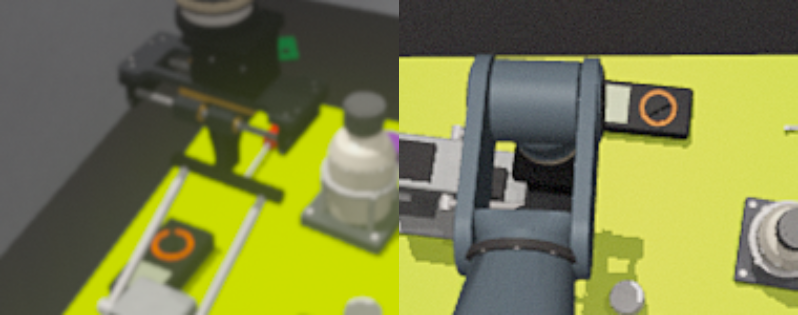

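The side crop shows the closed fingertips just above the middle of the bar, at crop (228,165). I'll push down along the arc.

Call:
move_arm:
  commands:
    - {"hand": 0, "travel": [-0.3, 0, 0.95], "twist": [0, 0, 0]}
    - {"hand": 0, "travel": [-0.3, 0, 0.95], "twist": [0, 0, 0]}
    - {"hand": 0, "travel": [-0.3, 0, 0.95], "twist": [0, 0, 0]}
    - {"hand": 0, "travel": [-0.3, 0, 1.2], "twist": [0, 0, 0]}
    - {"hand": 0, "travel": [-0.25, 0, 1.2], "twist": [0, 0, 0]}

```text
time: 3.7
position: [0.5749, 0.0759, 0.2668]
tool_rot: [0.748, 0.664, 0.0, 0.001]
ft_force: [0.7, -2.8, 3.3]
grip_width: 0.0006
grip_force: 2.0
```

Call:
move_arm:
  commands:
    - {"hand": 0, "travel": [-0.1, 0, 1.25], "twist": [0, 0, 0]}
    - {"hand": 0, "travel": [-0.1, 0, 1.25], "twist": [0, 0, 0]}
    - {"hand": 0, "travel": [0.1, 0, 1.25], "twist": [0, 0, 0]}
    - {"hand": 0, "travel": [0.1, 0, 1.25], "twist": [0, 0, 0]}
    - {"hand": 0, "travel": [0.3, 0, 1.25], "twist": [0, 0, 0]}

```text
time: 4.12
position: [0.5749, 0.0788, 0.2039]
tool_rot: [0.748, 0.664, -0.0, 0.001]
ft_force: [-0.3, -3.1, 4.9]
grip_width: 0.0007
grip_force: 2.2
```

Call:
move_arm:
  commands:
    - {"hand": 0, "travel": [0.25, 0, 1.0], "twist": [0, 0, 0]}
    - {"hand": 0, "travel": [0.3, 0, 1.0], "twist": [0, 0, 0]}
    - {"hand": 0, "travel": [0.35, 0, 1.0], "twist": [0, 0, 0]}
    - {"hand": 0, "travel": [0.4, 0, 0.9], "twist": [0, 0, 0]}
    - {"hand": 0, "travel": [0, 0, 0], "twist": [0, 0, 0]}

```text
time: 4.53
position: [0.5764, 0.0935, 0.1644]
tool_rot: [0.747, 0.664, -0.0, 0.0]
ft_force: [0.0, -3.2, 4.0]
grip_width: 0.0003
grip_force: 2.2
```

Call:
move_arm:
  commands:
    - {"hand": 0, "travel": [0, 0, 0.2], "twist": [0, 0, 0]}
    - {"hand": 0, "travel": [0, 0, 0], "twist": [0, 0, 0]}

```text
time: 4.7
position: [0.5765, 0.0936, 0.164]
tool_rot: [0.747, 0.664, 0.0, 0.0]
ft_force: [-0.8, -2.8, 9.1]
grip_width: 0.0006
grip_force: 4.1
```

Call:
move_arm:
  commands:
    - {"hand": 0, "travel": [0, 0, 0.2], "twist": [0, 0, 0]}
    - {"hand": 0, "travel": [0, 0, 0.1], "twist": [0, 0, 0]}
    - {"hand": 0, "travel": [0, 0, 0], "twist": [0, 0, 0]}
    - {"hand": 0, "travel": [0, 0, 0], "twist": [0, 0, 0]}
    - {"hand": 0, "travel": [0, 0, 0], "twist": [0, 0, 0]}

```text
time: 5.12
position: [0.5766, 0.0938, 0.1632]
tool_rot: [0.747, 0.664, 0.001, 0.001]
ft_force: [-3.4, -2.0, 18.6]
grip_width: 0.0004
grip_force: 9.5
```

Call:
move_arm:
  commands:
    - {"hand": 0, "travel": [0, 0, 0], "twist": [0, 0, 0]}
    - {"hand": 0, "travel": [0, 0, 0], "twist": [0, 0, 0]}
    - {"hand": 0, "travel": [0, 0, 0], "twist": [0, 0, 0]}
    - {"hand": 0, "travel": [0, 0, 0], "twist": [0, 0, 0]}
    - {"hand": 0, "travel": [0, 0, 0], "twist": [0, 0, 0]}

```text
time: 5.53
position: [0.5766, 0.0938, 0.1632]
tool_rot: [0.748, 0.664, 0.001, 0.001]
ft_force: [-4.5, -2.0, 18.5]
grip_width: 0.0001
grip_force: 9.5
```

```bash
python3 - <<'E'
from rig import robot
import cv2,numpy as np
s=robot.camera("side")["frame"][:,:,::-1]
cv2.imwrite("pics/c2.png",cv2.resize(s[150:370,180:380],None,fx=2.7,fy=2.7))
E
```

```text
(no output)
```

View pics/c2.png

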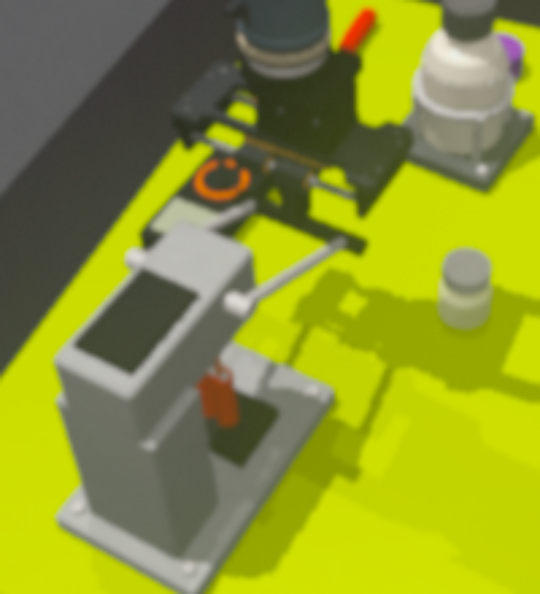

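The bar is fully down: force has risen to 18 N with no further travel, and the electrodes are on the cells. I'll release it along the same arc.

Call:
move_arm:
  commands:
    - {"hand": 0, "travel": [0, 0, -0.5], "twist": [0, 0, 0]}
    - {"hand": 0, "travel": [-0.4, 0, -1.0], "twist": [0, 0, 0]}
    - {"hand": 0, "travel": [-0.35, 0, -1.0], "twist": [0, 0, 0]}
    - {"hand": 0, "travel": [-0.3, 0, -1.0], "twist": [0, 0, 0]}
    - {"hand": 0, "travel": [-0.3, 0, -1.2], "twist": [0, 0, 0]}

```text
time: 6.0
position: [0.5744, 0.0811, 0.2082]
tool_rot: [0.748, 0.664, 0.001, -0.001]
ft_force: [0.9, 2.3, 3.5]
grip_width: 0.0008
grip_force: 1.9
```

Call:
move_arm:
  commands:
    - {"hand": 0, "travel": [-0.2, 0, -1.25], "twist": [0, 0, 0]}
    - {"hand": 0, "travel": [-0.1, 0, -1.25], "twist": [0, 0, 0]}
    - {"hand": 0, "travel": [0.1, 0, -1.25], "twist": [0, 0, 0]}
    - {"hand": 0, "travel": [0.15, 0, -1.25], "twist": [0, 0, 0]}
    - {"hand": 0, "travel": [0.2, 0, -1.2], "twist": [0, 0, 0]}

```text
time: 6.42
position: [0.5744, 0.0821, 0.2702]
tool_rot: [0.748, 0.664, 0.0, -0.001]
ft_force: [0.2, 1.8, 2.1]
grip_width: 0.0003
grip_force: 0.9
```

Call:
move_arm:
  commands:
    - {"hand": 0, "travel": [0.3, 0, -1.2], "twist": [0, 0, 0]}
    - {"hand": 0, "travel": [0.35, 0, -1.2], "twist": [0, 0, 0]}
    - {"hand": 0, "travel": [0.35, 0, -1.2], "twist": [0, 0, 0]}
    - {"hand": 0, "travel": [0, 0, -1.5], "twist": [0, 0, 0]}
    - {"hand": 0, "travel": [0, 0, -1.5], "twist": [0, 0, 0]}

```text
time: 6.83
position: [0.5748, 0.0918, 0.3353]
tool_rot: [0.747, 0.664, -0.001, -0.002]
ft_force: [-1.0, -0.0, -0.4]
grip_width: 0.0001
grip_force: 0.0
```

Call:
move_arm:
  commands:
    - {"hand": 0, "travel": [0, 0, -0.5], "twist": [0, 0, 0]}
    - {"hand": 0, "travel": [0, 0, 0], "twist": [0, 0, 0]}

```text
time: 7.0
position: [0.5761, 0.0914, 0.3415]
tool_rot: [0.748, 0.664, 0.001, 0.0]
ft_force: [0.3, -0.2, -0.3]
grip_width: 0.0002
grip_force: 0.0
```

Call:
move_arm:
  commands:
    - {"hand": 8.7, "travel": [-2.5, -0.2, 0], "twist": [0, 0, 0]}
    - {"hand": 8.7, "travel": [-3.5, -0.25, 0], "twist": [0, 0, 0]}
    - {"hand": 8.7, "travel": [-3.5, -0.25, 0], "twist": [0, 0, 0]}
    - {"hand": 8.7, "travel": [-3.5, -0.25, 0], "twist": [0, 0, 0]}
    - {"hand": 8.7, "travel": [-3.5, -0.25, 0], "twist": [0, 0, 0]}

```text
time: 7.42
position: [0.5431, -0.0721, 0.3389]
tool_rot: [0.747, 0.664, -0.001, -0.002]
ft_force: [0.4, 0.5, -0.7]
grip_width: 0.0259
grip_force: 0.0
```

Call:
move_arm:
  commands:
    - {"hand": 8.7, "travel": [-3.5, -0.25, 0], "twist": [0, 0, 0]}
    - {"hand": 8.7, "travel": [-3.5, -0.25, 0], "twist": [0, 0, 0]}
    - {"hand": 8.7, "travel": [-3.5, -0.25, 0], "twist": [0, 0, 0]}
    - {"hand": 8.7, "travel": [-3.0, -0.25, 0], "twist": [0, 0, 0]}
    - {"hand": 8.7, "travel": [0, 0, 1.5], "twist": [0, 0, 0]}

```text
time: 7.83
position: [0.5188, -0.2103, 0.3264]
tool_rot: [0.749, 0.662, -0.001, 0.003]
ft_force: [1.0, -0.1, 0.1]
grip_width: 0.0591
grip_force: 0.0
```

Call:
move_arm:
  commands:
    - {"hand": 8.7, "travel": [0, 0, 3], "twist": [0, 0, 0]}
    - {"hand": 8.7, "travel": [0, 0, 3], "twist": [0, 0, 0]}
    - {"hand": 8.7, "travel": [0, 0, 0.5], "twist": [0, 0, 0]}
    - {"hand": 8.7, "travel": [0, 0, 0], "twist": [0, 0, 0]}

```text
time: 8.17
position: [0.5166, -0.2028, 0.2574]
tool_rot: [0.748, 0.664, -0.001, -0.004]
ft_force: [0.2, 0.2, 0.3]
grip_width: 0.0833
grip_force: 0.0
```

```bash
python3 - <<'E'
from rig import robot
import cv2,numpy as np
s=robot.camera("side")["frame"][:,:,::-1];cv2.imwrite("pics/side3.png",s)
cv2.imwrite("pics/c3.png",cv2.resize(s[90:270,200:420],None,fx=3.3,fy=3.3,interpolation=2))
E
```

```text
(no output)
```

View pics/c3.png

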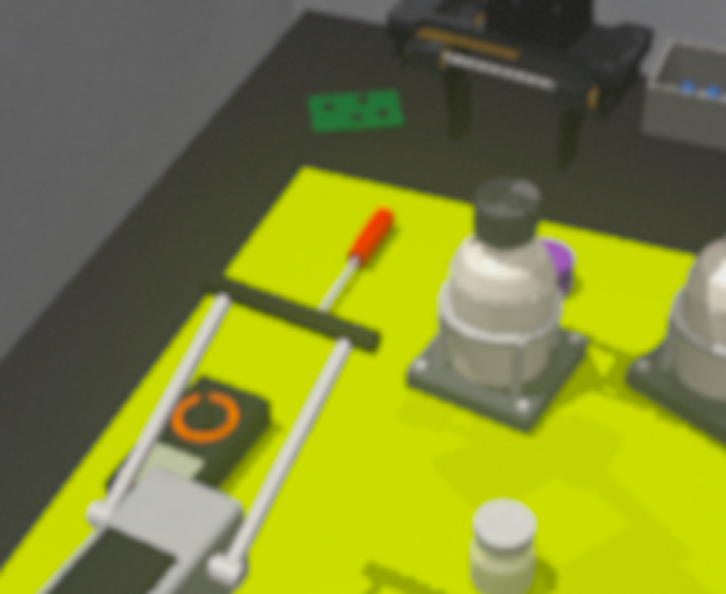

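The lever is back at its rest position, and the open fingers are over the cap, straddling it. Next I descend and grip.

Call:
move_arm:
  commands:
    - {"hand": 8.7, "travel": [-0.1, 0.15, 2], "twist": [0, 0, 0]}
    - {"hand": 8.7, "travel": [0, 0, 2], "twist": [0, 0, 0]}
    - {"hand": 8.7, "travel": [0, 0, 2], "twist": [0, 0, 0]}
    - {"hand": 8.7, "travel": [0, 0, 1.8], "twist": [0, 0, 0]}
    - {"hand": 8.7, "travel": [0, 0, 0], "twist": [0, 0, 0]}
  force: 60

```text
time: 8.63
position: [0.5194, -0.2045, 0.1812]
tool_rot: [0.748, 0.664, -0.0, -0.002]
ft_force: [-0.5, 0.1, -0.2]
grip_width: 0.0868
grip_force: 0.0
```

Call:
move_arm:
  commands:
    - {"hand": 5, "travel": [0, 0, 0], "twist": [0, 0, 0]}
    - {"hand": 5, "travel": [0, 0, 0], "twist": [0, 0, 0]}
    - {"hand": 5, "travel": [0, 0, 0], "twist": [0, 0, 0]}
    - {"hand": 4, "travel": [0, 0, 0], "twist": [0, 0, 0]}
    - {"hand": 4, "travel": [0, 0, 0], "twist": [0, 0, 0]}

```text
time: 9.05
position: [0.5207, -0.2055, 0.1837]
tool_rot: [0.748, 0.664, 0.0, 0.001]
ft_force: [-0.3, -0.2, 0.0]
grip_width: 0.0617
grip_force: 0.0
```

Call:
move_arm:
  commands:
    - {"hand": 4, "travel": [0, 0, 0], "twist": [0, 0, 0]}
    - {"hand": 4, "travel": [0, 0, 0], "twist": [0, 0, 0]}
    - {"hand": 4, "travel": [0, 0, 0], "twist": [0, 0, 0]}

```text
time: 9.3
position: [0.52, -0.2052, 0.1832]
tool_rot: [0.748, 0.664, -0.0, 0.0]
ft_force: [-1.8, 0.4, 5.2]
grip_width: 0.0533
grip_force: 60.0
```

Call:
move_arm:
  commands:
    - {"hand": 4, "travel": [0, 0, 0.2], "twist": [0, 0, 0]}
    - {"hand": 4, "travel": [0, 0, 0.2], "twist": [0, 0, 0]}
    - {"hand": 4, "travel": [0, 0, 0.2], "twist": [0, 0, 0]}
    - {"hand": 4, "travel": [0, 0, 0], "twist": [0, 0, 0]}
    - {"hand": 4, "travel": [0, 0, 0], "twist": [0, 0, 0]}

```text
time: 9.72
position: [0.52, -0.2052, 0.1775]
tool_rot: [0.748, 0.664, -0.0, 0.0]
ft_force: [-2.6, 0.4, 9.0]
grip_width: 0.0535
grip_force: 60.0
```

Call:
move_arm:
  commands:
    - {"hand": 4, "travel": [0, 0, 0], "twist": [0, 0, -3]}
    - {"hand": 4, "travel": [0, 0, 0], "twist": [0, 0, -5]}
    - {"hand": 4, "travel": [0, 0, 0], "twist": [0, 0, -5]}
    - {"hand": 4, "travel": [0, 0, 0], "twist": [0, 0, -5]}
    - {"hand": 4, "travel": [0, 0, 0], "twist": [0, 0, -5]}

```text
time: 10.13
position: [0.5216, -0.205, 0.1781]
tool_rot: [0.599, 0.801, 0.001, 0.002]
ft_force: [0.3, 3.7, 8.9]
grip_width: 0.0536
grip_force: 60.0
```

```bash
python3 - <<'E'
from rig import robot
o=robot.get_obs();print(o["position"],o["ft_force"],o["moment"],o["q"])
E
```

```text
[ 0.52164367 -0.20503443  0.17806433] [0.25242272 3.69112282 8.87715774] [ 0.64731876 -0.2190629  -0.02956617] [-0.57502494  0.516265    1.6572407   0.00266496  0.96465454 -0.86302744]
```

Call:
move_arm:
  commands:
    - {"hand": 4, "travel": [0, 0, 0.05], "twist": [0, 0, -5]}
    - {"hand": 4, "travel": [0, 0, 0], "twist": [0, 0, -5]}
    - {"hand": 4, "travel": [0, 0, 0], "twist": [0, 0, -5]}
    - {"hand": 4, "travel": [0, 0, 0], "twist": [0, 0, -5]}
    - {"hand": 4, "travel": [0, 0, 0], "twist": [0, 0, -5]}

```text
time: 10.55
position: [0.5211, -0.2043, 0.1774]
tool_rot: [0.411, 0.911, 0.001, 0.001]
ft_force: [-0.8, 3.8, 9.9]
grip_width: 0.0533
grip_force: 60.0
```

Call:
move_arm:
  commands:
    - {"hand": 4, "travel": [0, 0, 0], "twist": [0, 0, -6]}
    - {"hand": 4, "travel": [0, 0, 0], "twist": [0, 0, -6]}
    - {"hand": 4, "travel": [0, 0, 0], "twist": [0, 0, -6]}
    - {"hand": 4, "travel": [0, 0, 0], "twist": [0, 0, -6]}
    - {"hand": 4, "travel": [0, 0, 0], "twist": [0, 0, -5]}

```text
time: 10.97
position: [0.5207, -0.2047, 0.1774]
tool_rot: [0.17, 0.986, 0.0, 0.001]
ft_force: [-1.0, 3.6, 9.8]
grip_width: 0.0535
grip_force: 60.0
```

Call:
move_arm:
  commands:
    - {"hand": 4, "travel": [0, 0, 0], "twist": [0, 0, 0]}
    - {"hand": 4, "travel": [0, 0, 0], "twist": [0, 0, 0]}

```text
time: 11.13
position: [0.5207, -0.2048, 0.1774]
tool_rot: [0.172, 0.985, 0.0, 0.001]
ft_force: [-1.6, 3.3, 9.2]
grip_width: 0.0531
grip_force: 60.0
```

```bash
python3 - <<'E'
from rig import robot
o=robot.get_obs();print(o["position"],o["ft_force"],o["moment"],o["q"])
E
```

```text
[ 0.52070812 -0.20476793  0.17740079] [-1.58108288  3.28957826  9.19864102] [0.54735693 0.11283013 0.09325022] [-5.75019274e-01  5.16845100e-01  1.65857415e+00  1.46131460e-03
  9.64869654e-01 -1.80161949e+00]
```

Call:
move_arm:
  commands:
    - {"hand": 4, "travel": [0, 0, -0.4], "twist": [0, 0, 0]}
    - {"hand": 4, "travel": [0, 0, -0.6], "twist": [0, 0, 0]}
    - {"hand": 4, "travel": [0, 0, -0.8], "twist": [0, 0, 0]}
    - {"hand": 4, "travel": [0, 0, -1], "twist": [0, 0, 0]}
    - {"hand": 4, "travel": [0, 0, -1], "twist": [0, 0, 0]}

```text
time: 11.55
position: [0.52, -0.2054, 0.2146]
tool_rot: [0.172, 0.985, -0.0, -0.0]
ft_force: [0.6, -1.7, -1.0]
grip_width: 0.053
grip_force: 60.0
```

Call:
move_arm:
  commands:
    - {"hand": 4, "travel": [0, 0, -1.2], "twist": [0, 0, 0]}
    - {"hand": 4, "travel": [0, 0, -1.2], "twist": [0, 0, 0]}
    - {"hand": 4, "travel": [0, 0, -1.2], "twist": [0, 0, 0]}
    - {"hand": 4, "travel": [0, 0, -1], "twist": [0, 0, 0]}
    - {"hand": 4, "travel": [0, 0, -0.7], "twist": [0, 0, 0]}

```text
time: 11.97
position: [0.5205, -0.2057, 0.2688]
tool_rot: [0.172, 0.985, -0.001, 0.001]
ft_force: [-0.8, -0.4, 0.4]
grip_width: 0.0537
grip_force: 60.0
```

Call:
move_arm:
  commands:
    - {"hand": 4, "travel": [0, 0, 0], "twist": [0, 0, 0]}
    - {"hand": 4, "travel": [0, 0, 0], "twist": [0, 0, 0]}
    - {"hand": 4, "travel": [0, 0, 0], "twist": [0, 0, 0]}
    - {"hand": 4, "travel": [0, 0, 0], "twist": [0, 0, 0]}
    - {"hand": 4, "travel": [0, 0, 0], "twist": [0, 0, 0]}

```text
time: 12.38
position: [0.5197, -0.205, 0.2663]
tool_rot: [0.172, 0.985, 0.0, -0.001]
ft_force: [-0.7, 0.9, -0.7]
grip_width: 0.0535
grip_force: 60.0
```

```bash
python3 - <<'E'
from rig import robot
import cv2,numpy as np
s=robot.camera("side")["frame"][:,:,::-1]
cv2.imwrite("pics/c4.png",cv2.resize(s[60:260,220:460],None,fx=3,fy=3,interpolation=2))
E
```

```text
(no output)
```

View pics/c4.png

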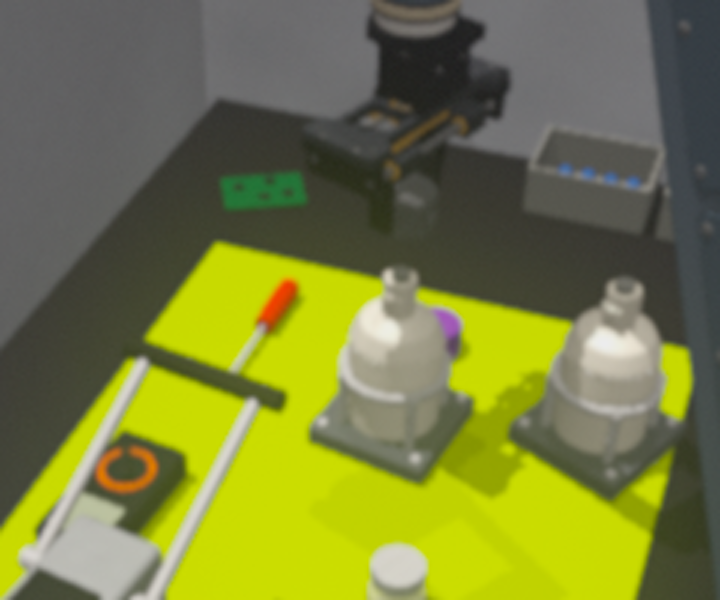

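The cap is off and held at about crop (413,205), above the open mouth at (400,275). The lever is up and the other objects haven't moved. I'll lift a few millimetres more, let it settle and hand in.

Call:
move_arm:
  commands:
    - {"hand": 4, "travel": [0, 0, -0.3], "twist": [0, 0, 0]}
    - {"hand": 4, "travel": [0, 0, 0], "twist": [0, 0, 0]}
    - {"hand": 4, "travel": [0, 0, 0], "twist": [0, 0, 0]}
    - {"hand": 4, "travel": [0, 0, 0], "twist": [0, 0, 0]}
    - {"hand": 4, "travel": [0, 0, 0], "twist": [0, 0, 0]}

```text
time: 12.85
position: [0.5201, -0.2052, 0.2701]
tool_rot: [0.172, 0.985, -0.0, 0.0]
ft_force: [0.4, 0.4, 0.1]
grip_width: 0.0535
grip_force: 60.0
```

Call:
move_arm:
  commands:
    - {"hand": 4, "travel": [0, 0, 0], "twist": [0, 0, 0]}
    - {"hand": 4, "travel": [0, 0, 0], "twist": [0, 0, 0]}
    - {"hand": 4, "travel": [0, 0, 0], "twist": [0, 0, 0]}
    - {"hand": 4, "travel": [0, 0, 0], "twist": [0, 0, 0]}
    - {"hand": 4, "travel": [0, 0, 0], "twist": [0, 0, 0]}

```text
time: 13.27
position: [0.5201, -0.2052, 0.27]
tool_rot: [0.172, 0.985, 0.0, -0.0]
ft_force: [-0.0, 0.0, -1.4]
grip_width: 0.0534
grip_force: 60.0
```

```bash
python3 -c "
from rig import robot
print(robot.get_obs()['position']);print(robot.hand_in())"
```

```text
[ 0.52007202 -0.20522278  0.27001641]
the job is handed in; nothing more can be done
None
```

I made the weld and the lever came back up; the cap is off and held level and still about 6 cm above the bottle's mouth, and the job was handed in at about 13 s (no verdict was returned).

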